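# Slide a coated test panel off the applicator bed and lay it on the drying stand

### The arm

A 7-joint arm with a two-finger parallel gripper is mounted at the origin on a cart in front of the work surface, level with it; the furniture and walls round the work are solid. World frame = base frame: x ahead of the robot, y to its left, z up, the work surface at z = 0. Lengths are in m, angles in rad, forces in N, time in s.
With the tool pointing down it reaches from about 0.35 to 0.9 m from the base axis. Payload 8.1 kg.
Tool frame: the origin (TCP) lies at the very end of the fingers, on their centre line; the grasp point (between the pads) lies 19 mm behind it (bot.pinch_z is the distance from the TCP to the grasp point, in m); z points along the fingers, y is the line along which they close (so a half turn about z gives the same grasp; the last joint's range is limited). The gripper opens to 92 mm and grips with 3 to 60 N. Pads are 19 mm wide; open, the fingers measure 130 mm over their backs; the gripper's body (75 mm by 190 mm) begins 47 mm behind the grasp point.
Start: joints at [1.175, 0.434, 0.025, 1.573, -0.012, 1.134, -0.075], TCP at [0.18, -0.598, 0.227] pointing down, gripper open.
Joint ranges: [-2.62, 2.62], [-0.44, 2.09], [-1.27, 1.32], [0.08, 2.57], [-1.32, 4.46], [0.12, 2], [-2.74, 2.74]. Speed limits (rad/s): [2.22, 2.22, 3.01, 3.01, 3.14, 3.14, 3.14].

### API

Orientations are given as a 3x3 rotation matrix whose columns are the frame's x, y, z axes.
In Python, from plant import sensors, vision, close_job, bot gives the robot as it stands.
- The arm moves only by the tool arm_command, never from a script. Its argument "plan" is a list of rows, each an object with "hand": the closure, from 0 (fully open) to 1 (shut); "slide": the shift along the world's x, y, z in mm, a list of three; "spin": the turn about the world's z in rad. In form: [{"hand": hand, "slide": [x, y, z], "spin": spin}, ...]. A call has 1 to 8 rows; each row shifts and turns the commanded pose from where the row before left it; what a row does not reach is not made up. A row lasts 1/10 s, in which the tool goes at most 50 mm and 8.59 degrees, less where a joint would pass 70% of its speed; a pose out of reach is approached as far as the arm can. A call is refused whole if a number of a shift passes 50 or a number of a turn 0.15, either way. A call with a gripper value outside its range is refused whole. The fingers move at their own pace and stop on an object; "force" is the grip in N (left out, the last holds). Time passes only in rows, so rows that do not move let the fingers close. It gives the time, the measured TCP pose, the force, the opening and the grip force at its end, in the units of the state.
- sensors.observe(): the state, without advancing time (a new reading comes with each control period).
- vision.read_camera(name): name is "scene" or "top" or "wrist"; returns the picture (400x640x3 uint8, red, green, blue); there is no depth.
- vision.camera_model(name): a dict with "fovy" (degrees; the focal length in pixels is half the picture's height over the tangent of half this angle, whatever the lens; pixels are square), "cx", "cy" (the principal point, pixels), "D" ([k1, k2, p1, p2, k3] as OpenCV has them; the pictures are not rectified), "extrinsics" (4x4, takes a point from world to camera coordinates); the wrist camera has in their place "T_tool_cam" (4x4, takes a point from camera to tool coordinates, whose origin is the TCP and whose axes are the flange's). Camera axes: x right, y down, z forward; pixel columns grow to the right and rows downward; lengths in m; the calibration is good to about 2 mm. A picture is of the moment at which its call begins: read the wrist's pose just before it. camera_model takes no time and is no camera call.
- close_job(): hands the job in; it is judged then, once.
Trained networks look in the newest picture that a camera, given by its name, has taken for a name from the list of things; names that differ only in an ending like _2 or _b are one class to them, and where a whole thing is asked for, a point or a joint stands for the part that bears it (a point fixed in the world has none). Each returns a list of dicts, best first, with "p" (0 to 1); they miss things now and then, are a little off and sometimes report something else, mostly with a low value. They report only what shows in the picture. A call takes as long as a camera call.
- vision.trace(query, camera): "region" (400x640 bool, what is visible of it) and "bbox" ([left, top, right, bottom] as shares, 0 to 1, of the picture: columns of its width, rows of its height, round what is visible of it).
- vision.pinpoint(query, camera): "xy" ([column, row] as shares, 0 to 1, of the picture: columns of its width, rows of its height: a listed point, or the origin of a listed thing).
The state is a dict: "clock": time; "joint_positions": joint angles; "qd": joint speeds; "tau": joint torques, N m; "position": TCP position; "tcp_rot": TCP orientation; "ft_force": force on the tool from outside, world axes, zero at the start; "torque": the same for the moment, N m; "finger_gap": finger opening in m; "grip_force": force on a finger pad.
Only numpy, scipy, OpenCV 4.12 (cv2) and the standard library are available. Lean on these libraries where they do the work, as an engineer would, in place of code of your own. Each camera call takes 0.05 s, during which the arm holds its last target. There are 200 camera calls.

### The job

The orange-coated test panel lies between the guide strips of the aluminium applicator bed, where its long sides cannot be reached: slide it along the bed until its front end sticks out past the bed's left-hand end (its mouth, as seen from the robot) by about a third of its length, still lying flat on the bed. Then, with its overhanging end now free to be gripped by the long sides, lift the panel clear, carry it roughly level and lay it gently on the two black rails of the white drying stand, orange side up, lengthwise along the rails and centred on them, and let go. Do not drop the panel, not even the last centimetre or two, and leave the pen and the other things on the bench where they are.

Things in the scene. Friction and masses are not known exactly. Their poses are not given: they have to be found in the camera images.
- panel: Loose flat metal test panel, 60 (x) x 150 (y) x 5 (z) mm, 0.09 to 0.18 kg, orange film on its upper face. Origin: centre of its underside; z up out of the film; y along its length, +y towards the bed's mouth at the start. Closed fingertips can push it by its rear (-y) edge: their tips just above the bed's top.
- bed: Fixed aluminium bed, 90 (x) x 220 (y) mm, flat top 40 mm above the bench. Two dark guide strips, 8 mm wide, rising 10 mm above the top, run its whole length, inner faces at x = +-33 mm (3 mm beside the panel). Both ends are open; +y leads to the mouth, the end to slide the panel to. Origin on the bench, on the channel's centre line, 100 mm behind the mouth, 120 mm ahead of the rear end.
- bed_mouth (a point): Middle of the upper edge of the bed's mouth (its +y end), on the flat top, 40 mm above the bench. Axes as the bed's. Beyond it the bench is 40 mm lower, so fingers can reach past the sides of an overhanging panel, which tips off if half of its length is beyond this edge.
- stand: Fixed white drying stand: base 80 (x) x 160 (y) x 6 mm with two black rails along y, each 6 mm wide and 140 mm long, at x = +-15 mm, tops 42 mm above the bench. The panel, laid on them, overhangs by 12 mm at each side, so fingers at its long sides clear the rails. Either end of the panel may face either way. Origin: centre of the base, on the bench.
- red_pen: Red pen lying on the bench between bed and stand, 145 mm long, 9 mm high; leave it. Origin: centre of its underside. (Tall fixed equipment stands behind the work from about x = 0.6 m on: keep the gripper's body clear of it.)
- septa_box: White box 49 x 69 x 32 mm standing behind the work on the left; leave it. Origin: centre of its underside.
- beaker_50: Small glass beaker, 49 mm wide, 59 mm high, behind the work on the left; leave it. Origin: centre of its underside.
- mouse: Black computer mouse, 115 x 59 x 38 mm, at the right front; leave it. Origin: centre of its underside.
- cap_gl: Blue screw cap, 44 mm wide, 24 mm high, behind the work on the left; leave it. Origin: centre of its underside.

How it is judged:
On the way, in this order (a step that is already met when the one before it is completed fails the run):
1. the panel lies flat on the bed with 30 to 72 mm of its front end beyond the mouth (y of panel in the frame of bed_mouth between -0.045 and -0.003 m and z of panel in the frame of bed_mouth between -0.004 and 0.004 m and angle between panel's own z axis and vertical below 0.06 rad), for 0.2 s.
2. the panel is lifted clear of the bed (z of panel in the frame of bed_mouth above 0.02 m and contact force between panel and bed below 0.05 N), for 0.1 s.
At the end, for the whole second after the job is handed in: The panel lies still and level on the two rails of the stand, orange side up, its centre within 12 mm across and 25 mm along of the stand's centre, its length within about 8 degrees of the rails, and is let go (x of panel in the frame of stand between -0.012 and 0.012 m and y of panel in the frame of stand between -0.025 and 0.025 m and z of panel in the frame of stand between 0.038 and 0.046 m and angle between the y axis of panel and the y axis of stand, either way round below 0.15 rad and angle between panel's own z axis and vertical below 0.06 rad and linear speed of panel below 0.02 m/s and contact force between the fingers and panel below 0.05 N); the robot touches nothing.
It fails at once if the panel falls or is let down below the bed and the stand (height (world z) of panel below 0.025 m).
It fails at once if the panel is tipped by more than about 35 degrees (angle between panel's own z axis and vertical above 0.6 rad).
It fails at once if the panel is banged or pressed hard onto the stand (over 40 N) (contact force between panel and stand above 40 N).
It fails at once if the panel is dropped onto the stand (faster than 0.4 m/s in the last 18 mm above the rails) (linear speed of panel above 0.4 m/s and z of panel in the frame of stand below 0.06 m and horizontal distance between panel and stand below 0.1 m).
It fails at once if the pen, box, beaker, mouse or cap is moved by more than 30 mm (distance of any of red_pen, septa_box, beaker_50, mouse, cap_gl from where it was at the start of the episode above 0.03 m).
It also fails if it takes over 64 s, if anything falls off the work surface, if the arm or the gripper's body presses on something with over 40 N, if the wrist force passes 120 N, or if a joint passes its speed limit or range.

## Working session

There is one attempt and no reset: what is moved stays moved. The work goes in short steps, Python scripts to look and compute and a tool call to move; the robot and the scene stay as the last step left them, time stands still between calls to the robot, and variables do not carry over. Pictures are saved under pics/ and viewed, at most 12 in all, crops included, and the job is handed in when it is done.

Besides the shell and the picture viewer there is one more tool, called after ">>>" as name(argument=value, ...), one argument or row to a line, values as JSON. arm_command: Moves the arm, as the interface text tells. Its arguments: {"type":"object","properties":{"plan":{"type":"array"},"force":{"type":"number"}},"required":["plan"]}

```bash
mkdir -p pics
cat > h.py <<'E'
import numpy as np, cv2
from plant import sensors, vision, close_job, bot
def K(m):
    f=200/np.tan(np.radians(m["fovy"])/2)
    return np.array([[f,0,m["cx"]],[0,f,m["cy"]],[0,0,1]])
def ext(name):
    m=vision.camera_model(name)
    if "extrinsics" in m: return m,np.array(m["extrinsics"])
    s=sensors.observe(); T=np.eye(4); T[:3,:3]=s["tcp_rot"]; T[:3,3]=s["position"]
    return m,np.linalg.inv(T@np.array(m["T_tool_cam"]))
def toworld(px,z,name,me=None):
    m,E=me or ext(name)
    u=cv2.undistortPoints(np.array(px,float).reshape(-1,1,2),K(m),np.array(m["D"],float)).reshape(-1,2)
    R,t=E[:3,:3],E[:3,3]; c=-R.T@t
    d=np.c_[u,np.ones(len(u))]@R
    return c+d*((z-c[2])/d[:,2])[:,None]
def proj(P,name,me=None):
    m,E=me or ext(name)
    return cv2.projectPoints(np.array(P,float).reshape(-1,1,3),cv2.Rodrigues(E[:3,:3])[0],E[:3,3],K(m),np.array(m["D"],float))[0].reshape(-1,2)
def save(name,fn,img=None):
    cv2.imwrite("pics/"+fn,cv2.cvtColor(vision.read_camera(name) if img is None else img,cv2.COLOR_RGB2BGR))
def rect(mask,z,name,me=None):
    c=max(cv2.findContours(mask.astype(np.uint8),cv2.RETR_EXTERNAL,cv2.CHAIN_APPROX_NONE)[0],key=cv2.contourArea)
    w=toworld(c.reshape(-1,2),z,name,me)[:,:2]
    (cx,cy),(a,b),_=r=cv2.minAreaRect((w*1000).astype(np.float32))
    p=cv2.boxPoints(r); e=max([p[1]-p[0],p[2]-p[1]],key=np.linalg.norm)
    return np.round([cx,cy,max(a,b),min(a,b),np.degrees(np.arctan2(e[1],e[0]))],1)
E
cat > a.py <<'E'
from h import *
s=sensors.observe(); print({k:np.round(v,3) for k,v in s.items() if k in("clock","position","tcp_rot","ft_force","finger_gap")})
for n in("top","scene"):
    save(n,n+"0.png")
    for q,z in(("panel",.045),("bed",.04),("stand",.042),("red_pen",.005),("bed_mouth",.04)):
        for d in vision.pinpoint(q,n)[:2]: print(n,q,round(d["p"],2),np.round(np.array(d["xy"])*[640,400]),np.round(toworld(np.array(d["xy"])*[640,400],z if q=="bed_mouth" else (z-.005 if q=="panel" else 0),n),3))
        if q!="bed_mouth":
            for d in vision.trace(q,n)[:2]: print("  rect",q,round(d["p"],2),rect(d["region"],z,n))
E
python3 a.py
```

```text
{'clock': np.float64(0.0), 'position': array([ 0.18 , -0.598,  0.226]), 'tcp_rot': array([[ 0.957,  0.289, -0.001],
       [ 0.289, -0.957,  0.001],
       [-0.   , -0.002, -1.   ]]), 'ft_force': array([ 0.388, -0.322, -0.327]), 'finger_gap': np.float64(0.092)}
top panel 0.79 [249. 221.] [[0.489 0.178 0.04 ]]
  rect panel 0.63 [474.8 180.3 152.8  64.4 -79.8]
  rect panel 0.3 [687.  273.4  51.5  39.4  45.8]
top bed 0.78 [248. 226.] [[0.475 0.188 0.   ]]
  rect bed 0.61 [470.9 192.  224.9  95.6 -78.4]
top stand 0.8 [356. 238.] [[ 0.438 -0.188  0.   ]]
top stand 0.24 [253. 171.] [[0.673 0.179 0.   ]]
  rect stand 0.89 [ 428.7 -185.   155.    82.6  -74.4]
top red_pen 0.65 [308. 232.] [[ 0.456 -0.022  0.   ]]
  rect red_pen 0.65 [456.1  -7.9  83.7  11.7 -85.4]
top bed_mouth 0.93 [211. 233.] [[0.445 0.308 0.04 ]]
scene panel 0.74 [249. 271.] [[0.476 0.181 0.04 ]]
scene panel 0.44 [378. 235.] [[ 0.4   -0.166  0.04 ]]
  rect panel 0.58 [476.7 181.8 151.   61.2 -78.7]
scene bed 0.63 [248. 283.] [[0.474 0.19  0.   ]]
scene bed 0.6 [462. 210.] [[ 0.371 -0.452  0.   ]]
  rect bed 0.72 [464.9 194.7 235.2 114.4 -78. ]
scene stand 0.81 [379. 234.] [[ 0.426 -0.193  0.   ]]
  rect stand 0.65 [ 408.6 -171.3  171.5   79.5  -71.9]
scene red_pen 0.45 [319. 252.] [[ 0.462 -0.017  0.   ]]
  rect red_pen 0.7 [456.8  -9.4 136.8  12.4 -84.6]
scene bed_mouth 0.84 [208. 303.] [[0.446 0.306 0.04 ]]
scene bed_mouth 0.72 [316. 254.] [[0.434 0.008 0.04 ]]
```

View pics/top0.png

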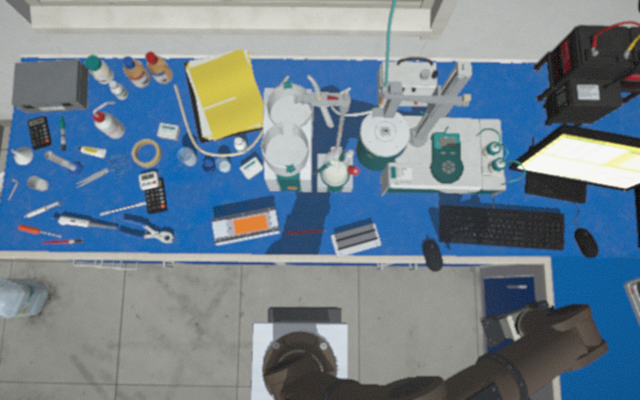

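View pics/scene0.png

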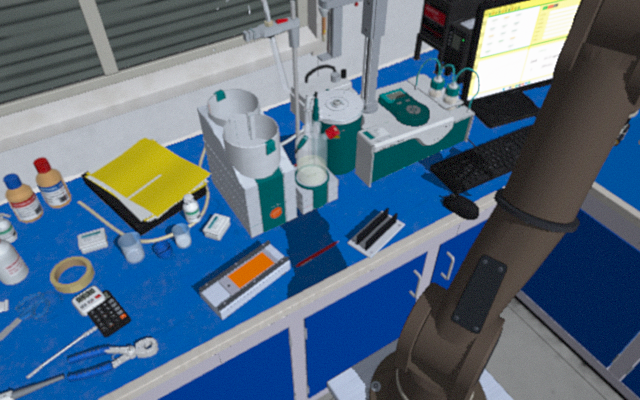

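The top view shows the bed around (246,225) with the orange panel at (254,224). The stand is at (356,238) and the pen at (305,232). The scene view agrees, with the mouth at the left end, so I'm moving in behind the panel's rear edge.

>>> arm_command(
  plan=[
    {"hand": 0, "slide": [19, 39, 2], "spin": 0.092},
    {"hand": 0, "slide": [19, 39, 2], "spin": 0.092},
    {"hand": 0, "slide": [19, 39, 2], "spin": 0.092},
    {"hand": 0, "slide": [19, 39, 2], "spin": 0.092},
    {"hand": 0, "slide": [19, 39, 2], "spin": 0.092},
    {"hand": 0, "slide": [19, 39, 2], "spin": 0.092},
    {"hand": 0, "slide": [19, 39, 2], "spin": 0.092},
    {"hand": 0, "slide": [19, 39, 2], "spin": 0.092},
  ],
)

```text
clock: 1.8
position: [0.3329, -0.2849, 0.2431]
tcp_rot: [[0.513, 0.858, 0.001], [0.858, -0.513, -0.001], [-0.0, 0.001, -1.0]]
ft_force: [0.8, -0.6, 0.1]
finger_gap: 0.0918
grip_force: 0.0
```

>>> arm_command(
  plan=[
    {"hand": 0, "slide": [19, 39, 2], "spin": 0.092},
    {"hand": 0, "slide": [19, 39, 2], "spin": 0.092},
    {"hand": 0, "slide": [19, 39, 2], "spin": 0.092},
    {"hand": 0, "slide": [19, 39, 2], "spin": 0.092},
    {"hand": 0, "slide": [19, 39, 2], "spin": 0.092},
    {"hand": 0, "slide": [19, 39, 2], "spin": 0.092},
    {"hand": 0, "slide": [19, 39, 2], "spin": 0.092},
    {"hand": 0, "slide": [19, 39, 2], "spin": 0.092},
  ],
)

```text
clock: 2.6
position: [0.485, 0.0271, 0.2591]
tcp_rot: [[-0.196, 0.981, 0.001], [0.981, 0.196, -0.0], [-0.0, 0.001, -1.0]]
ft_force: [-0.6, -0.3, 0.9]
finger_gap: 0.0916
grip_force: 0.0
```

```bash
cat > b.py <<'E'
from h import *
import sys
s=sensors.observe(); print({k:np.round(v,3) for k,v in s.items() if k in("clock","position","tcp_rot","ft_force","finger_gap","joint_positions")})
n="wrist"; me=ext(n); save(n,sys.argv[1])
for q,z in(("panel",.045),("bed",.04),("stand",.042)):
    for d in vision.pinpoint(q,n)[:1]: print(n,q,round(d["p"],2),np.round(np.array(d["xy"])*[640,400]),np.round(toworld(np.array(d["xy"])*[640,400],.04 if q=="panel" else 0,n,me),3))
    for d in vision.trace(q,n)[:1]: print("  rect",q,round(d["p"],2),np.round(d["bbox"],2),rect(d["region"],z,n,me))
for d in vision.pinpoint("bed_mouth",n)[:1]: print("mouth",round(d["p"],2),np.round(toworld(np.array(d["xy"])*[640,400],.04,n,me),3))
E
python3 b.py w0.png
```

```text
{'clock': np.float64(2.6), 'joint_positions': array([ 0.361,  0.245, -0.637,  1.815,  0.16 ,  1.133, -0.132]), 'position': array([0.485, 0.027, 0.259]), 'tcp_rot': array([[-0.196,  0.981,  0.001],
       [ 0.981,  0.196, -0.   ],
       [-0.   ,  0.001, -1.   ]]), 'ft_force': array([-0.58 , -0.329,  0.915]), 'finger_gap': np.float64(0.092)}
wrist panel 0.92 [339.  27.] [[0.477 0.184 0.04 ]]
  rect panel 0.75 [0.48 0.   0.57 0.26] [481.5 157.1 101.5  60.1 -78.7]
  rect bed 0.62 [0.46 0.   0.6  0.32] [484.4 146.6 126.8  90.  -78.3]
wrist stand 0.94 [253. 309.] [[ 0.435 -0.193  0.   ]]
  rect stand 0.63 [0.35 0.64 0.44 0.81] [ 438.8 -168.3   75.8   50.7   11.4]
```

View pics/w0.png

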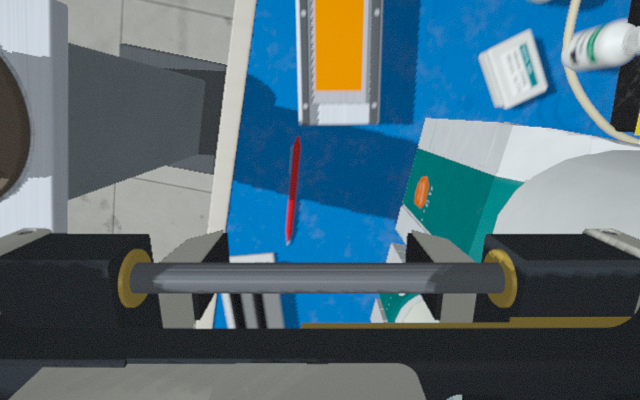

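The wrist view shows the panel's rear edge at row ~92 and the bed's rear end at row ~124, with the grey equipment base on the right. Before lowering, I'll check how far the equipment is from the gripper body.

Run:
```python
from h import *
print(np.round(toworld([[247,234],[297,207],[199,170],[330,197]],0,"scene"),3))
for z in (0,.1,.2): print(z,np.round(toworld([[397,213],[425,120],[412,240],[375,305]],z,"wrist"),3)[:,:2].tolist())
print(np.round(toworld([[315,92],[365,92],[300,124],[381,124]],.045,"wrist"),4)[:,:2])
print(np.round(toworld([[300,124],[381,124]],.04,"wrist"),4)[:,:2])
```

```text
[[ 0.623  0.119  0.   ]
 [ 0.638 -0.052  0.   ]
 [ 0.941  0.128  0.   ]
 [ 0.62  -0.156  0.   ]]
0 [[0.601, -0.016], [0.604, 0.108], [0.63, -0.049], [0.605, -0.157]]
0.1 [[0.57, 0.01], [0.572, 0.104], [0.592, -0.015], [0.573, -0.097]]
0.2 [[0.539, 0.036], [0.541, 0.1], [0.554, 0.019], [0.541, -0.037]]
[[0.4651 0.1118]
 [0.5182 0.1221]
 [0.4552 0.0754]
 [0.5432 0.0925]]
[[0.455  0.0752]
 [0.5442 0.0925]]
```

>>> arm_command(
  plan=[
    {"hand": 1, "slide": [1.5, 6.4, -15], "spin": 0.143},
    {"hand": 1, "slide": [1.5, 6.4, -15], "spin": 0.143},
    {"hand": 1, "slide": [1.5, 6.4, -15], "spin": 0.143},
    {"hand": 1, "slide": [1.5, 6.4, -15], "spin": 0.143},
    {"hand": 1, "slide": [1.5, 6.4, -15], "spin": 0.143},
    {"hand": 1, "slide": [1.5, 6.4, -15], "spin": 0.143},
    {"hand": 1, "slide": [1.5, 6.4, -15], "spin": 0.143},
    {"hand": 1, "slide": [1.5, 6.4, -15], "spin": 0.143},
  ],
)

```text
clock: 3.8
position: [0.4964, 0.0755, 0.1382]
tcp_rot: [[-0.974, 0.228, 0.0], [0.228, 0.974, -0.001], [-0.0, -0.001, -1.0]]
ft_force: [-0.2, 0.2, 0.1]
finger_gap: 0.0327
grip_force: 0.0
```

>>> arm_command(
  plan=[
    {"hand": 1, "slide": [0, 0, -20], "spin": 0.143},
    {"hand": 1, "slide": [0, 0, -20], "spin": 0.143},
    {"hand": 1, "slide": [0, 0, -20], "spin": 0.143},
    {"hand": 1, "slide": [0, 0, 0], "spin": 0},
  ],
)

```text
clock: 4.2
position: [0.4948, 0.0747, 0.0766]
tcp_rot: [[-0.981, -0.195, -0.004], [-0.195, 0.981, -0.001], [0.004, -0.0, -1.0]]
ft_force: [-0.9, -0.5, 0.6]
finger_gap: 0.0019
grip_force: 0.0
```

Run:
```python
from h import *
s=sensors.observe(); print(np.round(s["joint_positions"],2), np.round(vision.camera_model("wrist")["T_tool_cam"],3))
im=vision.read_camera("scene"); save("scene","s1.png",cv2.resize(im[200:340,160:340],None,fx=4,fy=4,interpolation=cv2.INTER_CUBIC))
```

```text
[ 0.38  0.58 -0.87  1.99  0.59  0.85  0.94] [[ 0.    -0.966 -0.259  0.069]
 [ 1.     0.     0.001  0.   ]
 [-0.001 -0.259  0.966 -0.159]
 [ 0.     0.     0.     1.   ]]
```

View pics/s1.png

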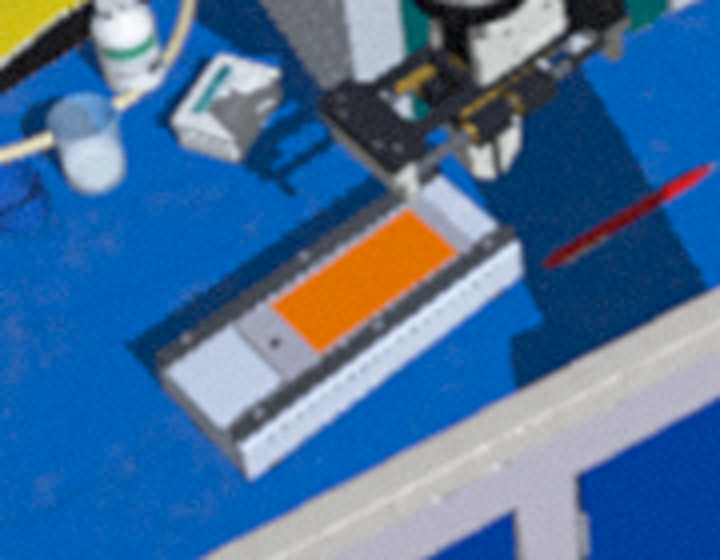

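The crop shows the fingers behind the panel over the bed's rear end. The panel has bare strips at both ends, its rear edge is at about (445,220) in the crop, and the mouth is at lower left. Lowering and then pushing.

>>> arm_command(
  plan=[
    {"hand": 1, "slide": [2, 0, -14], "spin": 0},
    {"hand": 1, "slide": [2, 0, -12], "spin": 0},
    {"hand": 1, "slide": [0, 0, -7], "spin": 0},
    {"hand": 1, "slide": [0, 0, 0], "spin": 0},
  ],
)

```text
clock: 4.65
position: [0.4998, 0.0766, 0.0448]
tcp_rot: [[-0.981, -0.194, -0.001], [-0.194, 0.981, -0.0], [0.002, -0.0, -1.0]]
ft_force: [-0.3, -0.2, 0.7]
finger_gap: 0.0005
grip_force: 0.0
```

>>> arm_command(
  plan=[
    {"hand": 1, "slide": [-0.4, 2, -2.3], "spin": 0},
    {"hand": 1, "slide": [-1, 5, 0], "spin": 0},
    {"hand": 1, "slide": [-1, 5, 0], "spin": 0},
    {"hand": 1, "slide": [-1, 5, 0], "spin": 0},
    {"hand": 1, "slide": [-1, 5, 0], "spin": 0},
    {"hand": 1, "slide": [-1, 5, 0], "spin": 0},
    {"hand": 1, "slide": [-1, 5, 0], "spin": 0},
  ],
)

```text
clock: 5.35
position: [0.494, 0.109, 0.0435]
tcp_rot: [[-0.981, -0.195, 0.0], [-0.195, 0.981, -0.0], [-0.0, -0.0, -1.0]]
ft_force: [0.5, -0.4, 1.2]
finger_gap: 0.0002
grip_force: 0.9
```

```bash
cat > c.py <<'E'
from h import *
for n in("top","scene"):
    vision.read_camera(n)
    for q in("panel","stand"):
        for d in vision.trace(q,n)[:1]: print(n,q,round(d["p"],2),rect(d["region"],.045 if q=="panel" else .042,n))
    for q,z in(("bed_mouth",.04),("panel",.04)):
        for d in vision.pinpoint(q,n)[:1]: print(n,q,round(d["p"],2),np.round(toworld(np.array(d["xy"])*[640,400],z,n),4))
E
python3 c.py
```

```text
top panel 0.81 [469.5 197.5 124.1  57.6 -83.7]
top stand 0.7 [ 459.5 -208.4   95.3   33.4  -78.7]
top bed_mouth 0.63 [[0.4424 0.2992 0.04  ]]
top panel 0.63 [[0.4829 0.1849 0.04  ]]
scene panel 0.78 [475.  190.3 151.4  60.3 -78.9]
scene stand 0.6 [ 408.  -172.   170.8   79.5  -74.6]
scene bed_mouth 0.87 [[0.4457 0.3115 0.04  ]]
scene panel 0.75 [[0.643  0.3391 0.04  ]]
```

>>> arm_command(
  plan=[
    {"hand": 1, "slide": [-1, 4.9, -0.8], "spin": 0},
    {"hand": 1, "slide": [-2, 9.8, 0], "spin": 0},
    {"hand": 1, "slide": [-2, 9.8, 0], "spin": 0},
    {"hand": 1, "slide": [-2, 9.8, 0], "spin": 0},
    {"hand": 1, "slide": [-2, 9.8, 0], "spin": 0},
    {"hand": 1, "slide": [-2, 9.8, 0], "spin": 0},
    {"hand": 1, "slide": [-2, 9.8, 0], "spin": 0},
    {"hand": 1, "slide": [-1, 4.9, 0], "spin": 0},
  ],
)

```text
clock: 6.65
position: [0.4796, 0.1789, 0.0427]
tcp_rot: [[-0.981, -0.196, 0.0], [-0.196, 0.981, 0.001], [-0.0, 0.001, -1.0]]
ft_force: [0.8, -3.4, 4.5]
finger_gap: 0.0006
grip_force: 2.6
```

```bash
python3 c.py
python3 - <<'E'
from h import *
save("wrist","w1.png")
im=vision.read_camera("scene"); save("scene","s2.png",cv2.resize(im[200:340,160:340],None,fx=4,fy=4,interpolation=cv2.INTER_CUBIC))
E
```

```text
top panel 0.77 [455.7 273.5 116.5  60.6 -78. ]
top stand 0.83 [ 441.2 -231.    83.2   61.9   17.6]
top bed_mouth 0.44 [[0.4418 0.2992 0.04  ]]
top panel 0.56 [[0.4679 0.254  0.04  ]]
scene panel 0.92 [458.9 262.9 151.   64.1 -75.7]
scene stand 0.93 [ 407.5 -169.9  165.4   75.9  -73.5]
scene bed_mouth 0.93 [[0.4467 0.3079 0.04  ]]
scene panel 0.79 [[0.4612 0.2623 0.04  ]]
```

View pics/s2.png

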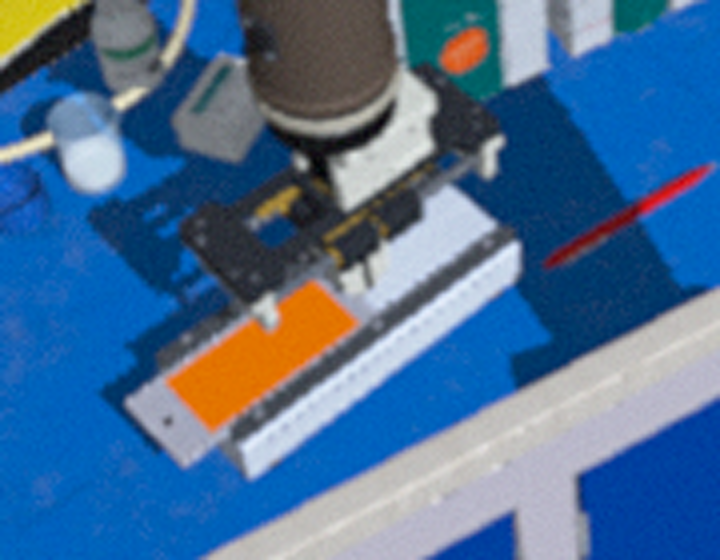

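The crop shows the panel's bare front strip (with hole, ~(165,420)) just past the mouth, an overhang of roughly 30 mm. I'll push about 18 mm more.

>>> arm_command(
  plan=[
    {"hand": 1, "slide": [-1.2, 5.9, 0.2], "spin": 0},
    {"hand": 1, "slide": [-1.2, 5.9, 0], "spin": 0},
    {"hand": 1, "slide": [-1.2, 5.9, 0], "spin": 0},
    {"hand": 1, "slide": [0, 0, 0], "spin": 0},
    {"hand": 1, "slide": [0, 0, 0], "spin": 0},
  ],
)

```text
clock: 7.75
position: [0.4762, 0.1955, 0.0428]
tcp_rot: [[-0.981, -0.196, -0.0], [-0.196, 0.981, 0.0], [-0.0, 0.0, -1.0]]
ft_force: [0.0, -0.7, -0.3]
finger_gap: 0.0003
grip_force: 0.0
```

```bash
python3 c.py
```

```text
top panel 0.88 [452.9 290.1 122.5  60.6 -78. ]
top stand 0.84 [ 440.5 -223.    82.7   82.2   16.3]
top bed_mouth 0.61 [[0.4383 0.3021 0.04  ]]
top panel 0.87 [[0.4638 0.2848 0.04  ]]
scene panel 0.95 [454.9 279.6 149.3  62.9 -75.1]
scene stand 0.81 [ 406.5 -171.8  168.5   79.7  -73.6]
scene bed_mouth 0.92 [[0.4485 0.3055 0.04  ]]
scene panel 0.68 [[0.4601 0.2778 0.04  ]]
```

The panel's centre is now about 24 mm behind the mouth, an overhang of about 51 mm. I'm backing off, rising, turning to the grip orientation and looking from near.

>>> arm_command(
  plan=[
    {"hand": 1, "slide": [1.6, -7.8, 0], "spin": 0},
    {"hand": 1, "slide": [1.6, -7.8, 0], "spin": 0},
    {"hand": 1, "slide": [0, 0, 20], "spin": 0},
    {"hand": 0.5, "slide": [0, 0, 30], "spin": -0.143},
    {"hand": 0, "slide": [0, 0, 30], "spin": -0.143},
    {"hand": 0, "slide": [0, 0, 30], "spin": -0.143},
    {"hand": 0, "slide": [0, 0, 30], "spin": -0.143},
    {"hand": 0, "slide": [0, 0, 20], "spin": -0.143},
  ],
)

```text
clock: 9.05
position: [0.4801, 0.179, 0.2049]
tcp_rot: [[-0.865, 0.502, 0.002], [0.502, 0.865, 0.001], [-0.001, 0.001, -1.0]]
ft_force: [-0.1, 0.2, -0.5]
finger_gap: 0.0358
grip_force: 0.0
```

>>> arm_command(
  plan=[
    {"hand": 0, "slide": [0, 5, 0], "spin": -0.143},
    {"hand": 0, "slide": [0, 5, 0], "spin": -0.143},
    {"hand": 0, "slide": [0, 5, 0], "spin": -0.143},
    {"hand": 0, "slide": [0, 5, 0], "spin": -0.143},
    {"hand": 0, "slide": [0, 5, 0], "spin": -0.143},
    {"hand": 0, "slide": [0, 5, 0], "spin": -0.143},
    {"hand": 0, "slide": [0, 0, 0], "spin": 0},
    {"hand": 0, "slide": [0, 0, 0], "spin": 0},
  ],
)

```text
clock: 9.85
position: [0.4796, 0.2088, 0.2028]
tcp_rot: [[-0.197, 0.98, 0.0], [0.98, 0.197, -0.001], [-0.001, -0.0, -1.0]]
ft_force: [-0.3, -0.5, -1.1]
finger_gap: 0.0914
grip_force: 0.0
```

```bash
python3 b.py w2.png
```

```text
{'clock': np.float64(9.85), 'joint_positions': array([-0.054,  0.36 , -0.596,  1.815,  0.232,  1.038, -0.542]), 'position': array([0.48 , 0.209, 0.203]), 'tcp_rot': array([[-0.197,  0.98 ,  0.   ],
       [ 0.98 ,  0.197, -0.001],
       [-0.001, -0.   , -1.   ]]), 'ft_force': array([-0.331, -0.498, -1.054]), 'finger_gap': np.float64(0.091)}
wrist panel 0.85 [307. 107.] [[0.456 0.279 0.04 ]]
  rect panel 0.89 [0.42 0.05 0.53 0.47] [456.9 275.7 151.7  61.3 -78.7]
wrist bed 0.86 [312. 181.] [[0.476 0.202 0.   ]]
  rect bed 0.75 [0.41 0.21 0.56 0.75] [471.  211.  182.3  91.5 -78.6]
mouth 0.34 [[0.655 0.195 0.04 ]]
```

View pics/w2.png

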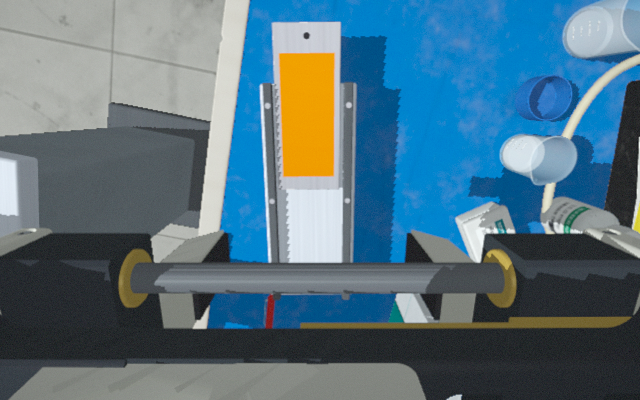

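The wrist view shows the panel overhanging the mouth (row ~83), its front end at row 22 and centre line near column 307. The panel is at (457,276) and the mouth at (453,300), so y ≈ -25 mm. The grip point is (448.5,318).

>>> arm_command(
  plan=[
    {"hand": 0, "slide": [-5.2, 18.2, -10], "spin": 0},
    {"hand": 0, "slide": [-5.2, 18.2, -10], "spin": 0},
    {"hand": 0, "slide": [-5.2, 18.2, -10], "spin": 0},
    {"hand": 0, "slide": [-5.2, 18.2, -10], "spin": 0},
    {"hand": 0, "slide": [-5.2, 18.2, -20], "spin": 0},
    {"hand": 0, "slide": [-5.2, 18.2, -20], "spin": 0},
    {"hand": 0, "slide": [0, 0, -20], "spin": 0},
    {"hand": 0, "slide": [0, 0, 0], "spin": 0},
  ],
)

```text
clock: 11.05
position: [0.4469, 0.318, 0.1006]
tcp_rot: [[-0.194, 0.981, -0.004], [0.981, 0.194, -0.003], [-0.002, -0.004, -1.0]]
ft_force: [0.1, -0.5, -0.9]
finger_gap: 0.0918
grip_force: 0.0
```

```bash
python3 b.py w3.png
```

```text
{'clock': np.float64(11.05), 'joint_positions': array([-0.311,  0.521, -0.56 ,  1.866,  0.355,  0.86 , -0.852]), 'position': array([0.447, 0.318, 0.101]), 'tcp_rot': array([[-0.194,  0.981, -0.004],
       [ 0.981,  0.194, -0.003],
       [-0.002, -0.004, -1.   ]]), 'ft_force': array([ 0.1  , -0.503, -0.898]), 'finger_gap': np.float64(0.092)}
wrist panel 0.66 [319. 269.] [[0.456 0.277 0.04 ]]
  rect panel 0.73 [0.42 0.41 0.56 0.82] [448.4 317.1  67.5  61.2 -77.5]
  rect bed 0.57 [0.41 0.56 0.6  0.83] [490.2 303.7  30.5  14.5 -76.7]
```

View pics/w3.png

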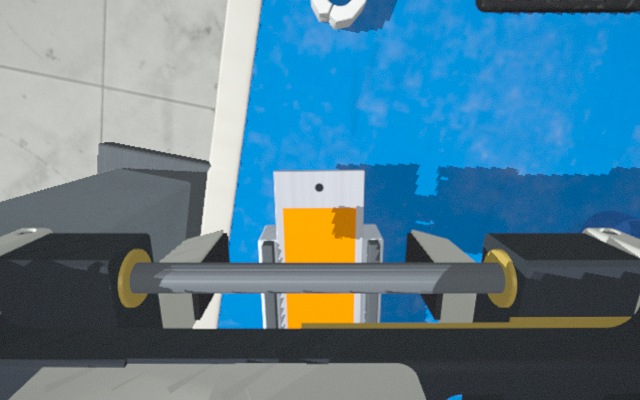

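The wrist view shows the panel centred at column ~319 between the fingers, front end at row 170. Lowering and gripping.

>>> arm_command(
  plan=[
    {"hand": 0, "slide": [1, 0, -20], "spin": 0},
    {"hand": 0, "slide": [0.5, 0, -20], "spin": 0},
    {"hand": 0, "slide": [0, 0, -18], "spin": 0},
    {"hand": 0, "slide": [0, 0, -12], "spin": 0},
    {"hand": 0, "slide": [0, 0, -6], "spin": 0},
    {"hand": 0, "slide": [0, 0, 0], "spin": 0},
    {"hand": 0, "slide": [0, 0, 0], "spin": 0},
  ],
)

```text
clock: 12.15
position: [0.4502, 0.319, 0.0274]
tcp_rot: [[-0.193, 0.981, 0.001], [0.981, 0.193, 0.001], [0.0, 0.001, -1.0]]
ft_force: [-0.4, -0.1, -0.1]
finger_gap: 0.0917
grip_force: 0.0
```

>>> arm_command(
  plan=[
    {"hand": 0.1, "slide": [-1, 0, -4], "spin": 0},
    {"hand": 0.2, "slide": [0, 0, 0], "spin": 0},
    {"hand": 0.3, "slide": [0, 0, 0], "spin": 0},
    {"hand": 0.4, "slide": [0, 0, 0], "spin": 0},
    {"hand": 0.5, "slide": [0, 0, 0], "spin": 0},
    {"hand": 0.6, "slide": [0, 0, 0], "spin": 0},
    {"hand": 0.6, "slide": [0, 0, 0], "spin": 0},
    {"hand": 0.6, "slide": [0, 0, 0], "spin": 0},
  ],
  force=35,
)

```text
clock: 12.95
position: [0.4489, 0.3188, 0.0229]
tcp_rot: [[-0.193, 0.981, 0.0], [0.981, 0.193, 0.0], [0.0, 0.0, -1.0]]
ft_force: [0.2, 0.3, 1.7]
finger_gap: 0.059
grip_force: 35.0
```

>>> arm_command(
  plan=[
    {"hand": 0.8, "slide": [0, 0, 3], "spin": 0},
    {"hand": 0.8, "slide": [0, 0, 5], "spin": 0},
    {"hand": 0.8, "slide": [0, 0, 8], "spin": 0},
    {"hand": 0.8, "slide": [0, 0, 12], "spin": 0},
    {"hand": 0.8, "slide": [0, 0, 15], "spin": 0},
    {"hand": 0.8, "slide": [0, 0, 15], "spin": 0},
    {"hand": 0.8, "slide": [0, 0, 15], "spin": 0},
    {"hand": 0.8, "slide": [0, 0, 0], "spin": 0},
  ],
)

```text
clock: 13.75
position: [0.4501, 0.3198, 0.0987]
tcp_rot: [[-0.192, 0.981, 0.004], [0.981, 0.192, 0.003], [0.002, 0.004, -1.0]]
ft_force: [-0.4, 0.5, -1.5]
finger_gap: 0.0594
grip_force: 35.0
```

Run:
```python
from h import *
im=vision.read_camera("scene"); save("scene","s3.png",cv2.resize(im[160:340,120:360],None,fx=3,fy=3,interpolation=cv2.INTER_CUBIC))
```

```text
(no output)
```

View pics/s3.png

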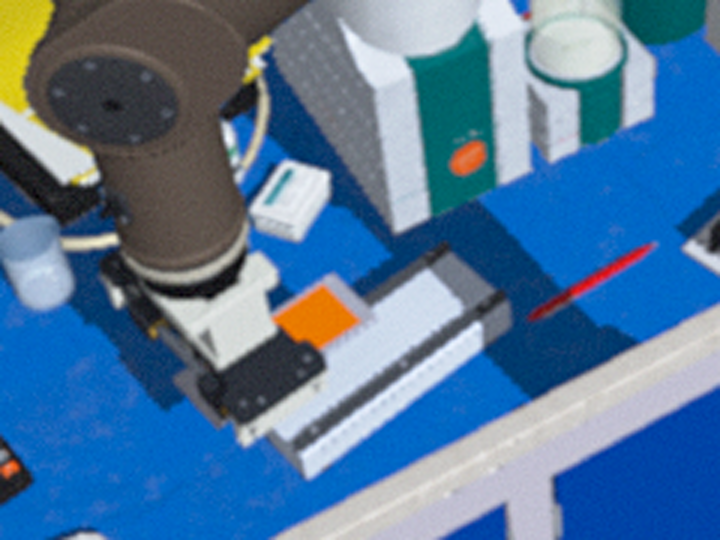

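The crop shows the panel held level by its overhang end, clear of the bed, orange side up. Now measuring the stand from its black rails in both fixed cameras.

```bash
cat > d.py <<'E'
from h import *
for n in("top","scene"):
    im=vision.read_camera(n).astype(int)
    d=vision.trace("stand",n)[0]; m=cv2.morphologyEx(d["region"].astype(np.uint8),cv2.MORPH_CLOSE,np.ones((7,7)))
    dark=(m>0)&(im.max(2)<90)
    ys,xs=np.nonzero(dark); w=toworld(np.c_[xs,ys],.040,n)[:,:2]*1000
    (cx,cy),sz,a=cv2.minAreaRect(w.astype(np.float32)); ev,V=np.linalg.eigh(np.cov(w.T))
    print(n,round(d["p"],2),len(w),"rails mean",w.mean(0).round(1),"rect",round(cx,1),round(cy,1),np.round(sz,1),round(a,1),"pca",np.degrees(np.arctan2(*V[::-1,1])).round(1))
    print("  base",rect(m,.006,n))
    b=cv2.boundingRect(m); x,y,ww,hh=b
    save(n,f"stand_{n}.png",cv2.resize(im[y-8:y+hh+8,x-8:x+ww+8].astype(np.uint8),None,fx=8,fy=8,interpolation=cv2.INTER_CUBIC)); print("  crop origin",x-8,y-8)
E
python3 d.py
```

```text
top 0.59 69 rails mean [ 439.  -184.6] rect 431.1 -186.1 [ 31.6 127.7] 16.4 pca 105.8
  base [ 430.2 -187.6  164.4   84.   -73.9]
  crop origin 323 216
scene 0.95 436 rails mean [ 417.8 -157.8] rect 417.1 -160.7 [ 48.7 122.6] 16.7 pca 113.9
  base [ 426.8 -176.   141.9   79.3  -73.1]
  crop origin 341 206
```

The stand comes out at about (430,-187) with its axis near 106°. I'm carrying the panel high past the stand so the wrist camera can see it.

>>> arm_command(
  plan=[
    {"hand": 0.8, "slide": [0, -8, 15], "spin": 0},
    {"hand": 0.8, "slide": [1, -16, 20], "spin": 0},
    {"hand": 0.8, "slide": [1, -24, 25], "spin": 0.01},
    {"hand": 0.8, "slide": [1, -30, 25], "spin": 0.01},
    {"hand": 0.8, "slide": [1, -32, 25], "spin": 0.01},
    {"hand": 0.8, "slide": [1, -32, 20], "spin": 0.01},
    {"hand": 0.8, "slide": [1, -32, 15], "spin": 0.01},
    {"hand": 0.8, "slide": [1, -32, 5], "spin": 0.01},
  ],
)

```text
clock: 14.8
position: [0.4561, 0.1114, 0.2481]
tcp_rot: [[-0.252, 0.968, 0.003], [0.968, 0.252, 0.0], [-0.0, 0.003, -1.0]]
ft_force: [0.9, 0.3, -1.5]
finger_gap: 0.0593
grip_force: 35.0
```

>>> arm_command(
  plan=[
    {"hand": 0.8, "slide": [1, -32, 0], "spin": 0.01},
    {"hand": 0.8, "slide": [1, -32, 0], "spin": 0.01},
    {"hand": 0.8, "slide": [1, -32, 0], "spin": 0.007},
    {"hand": 0.8, "slide": [1, -32, 0], "spin": 0},
    {"hand": 0.8, "slide": [1, -32, 0], "spin": 0},
    {"hand": 0.8, "slide": [1, -32, 0], "spin": 0},
    {"hand": 0.8, "slide": [1, -32, 0], "spin": 0},
    {"hand": 0.8, "slide": [1, -32, 0], "spin": 0},
  ],
)

```text
clock: 15.6
position: [0.4631, -0.1447, 0.2465]
tcp_rot: [[-0.277, 0.961, -0.0], [0.961, 0.277, 0.0], [0.0, 0.0, -1.0]]
ft_force: [0.4, 0.5, -0.9]
finger_gap: 0.0591
grip_force: 35.0
```

>>> arm_command(
  plan=[
    {"hand": 0.8, "slide": [1, -32, 0], "spin": 0},
    {"hand": 0.8, "slide": [1, -32, 0], "spin": 0},
    {"hand": 0.8, "slide": [1, -32, 0], "spin": 0},
    {"hand": 0.8, "slide": [1, -32, 0], "spin": 0},
    {"hand": 0.8, "slide": [1, -26, 0], "spin": 0},
    {"hand": 0.8, "slide": [1, -16, 0], "spin": 0},
    {"hand": 0.8, "slide": [1, -8, 0], "spin": 0},
    {"hand": 0.8, "slide": [0, 0, 0], "spin": 0},
  ],
)

```text
clock: 16.4
position: [0.4708, -0.3215, 0.2458]
tcp_rot: [[-0.277, 0.961, -0.0], [0.961, 0.277, 0.0], [0.001, 0.0, -1.0]]
ft_force: [-0.8, 0.5, -0.7]
finger_gap: 0.0595
grip_force: 35.0
```

```bash
python3 b.py w4.png
```

```text
{'clock': np.float64(16.4), 'joint_positions': array([ 0.771,  0.36 , -0.359,  1.659,  0.136,  1.148,  0.657]), 'position': array([ 0.471, -0.322,  0.246]), 'tcp_rot': array([[-0.277,  0.961, -0.   ],
       [ 0.961,  0.277,  0.   ],
       [ 0.001,  0.   , -1.   ]]), 'ft_force': array([-0.788,  0.503, -0.683]), 'finger_gap': np.float64(0.06)}
  rect panel 0.7 [0.39 0.49 0.6  0.8 ] [ 489.  -386.1  159.9   76.9   16.1]
wrist stand 0.57 [315.  50.] [[ 0.431 -0.189  0.   ]]
  rect stand 0.91 [0.44 0.01 0.55 0.3 ] [ 438.2 -208.2  116.4   72.3  -73.9]
```

View pics/w4.png

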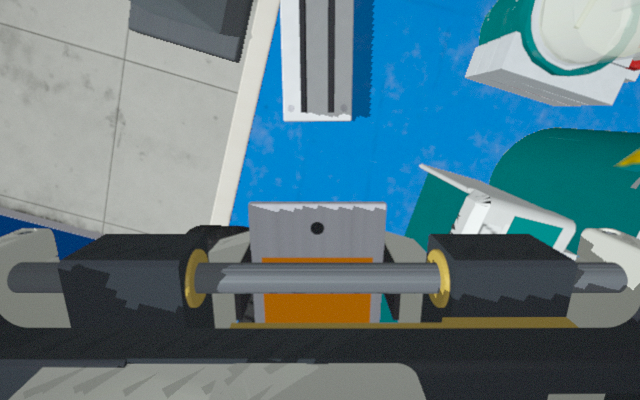

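The wrist view shows the stand ahead: rails at columns ~304 and ~338, near ends at row ~113, base's near edge at row 121. The panel's front edge sits at row ~203, columns 248–386. Now measuring both.

Run:
```python
from h import *
im=cv2.imread("pics/w4.png").astype(int); me=ext("wrist")
P=[]
for r in range(2,110,6):
    g=im[r,290:350].max(1); x=np.nonzero(g<95)[0]+290
    s=[k for k in np.split(x,np.nonzero(np.diff(x)>2)[0]+1) if len(k)>=3]
    if len(s)==2: P.append([(s[0][0]+s[0][-1])/2,r,(s[1][0]+s[1][-1])/2])
P=np.array(P); print(len(P),P[[0,-1]])
L=toworld(P[:,:2],.042,"wrist",me)[:,:2]*1000; R=toworld(P[:,[2,1]],.042,"wrist",me)[:,:2]*1000
for q in(L,R,(L+R)/2):
    v=cv2.fitLine(q.astype(np.float32),cv2.DIST_HUBER,0,.01,.01).ravel(); print(v.round(3), np.degrees(np.arctan2(v[1],v[0])).round(1))
print("sep",np.linalg.norm(L-R,axis=1).mean())
print("rail ends",toworld([[304,114],[338,114]],.042,"wrist",me).round(4)*1000)
print("base corners",toworld([[283,121],[353,121]],.006,"wrist",me).round(4)*1000)
print("panel front",toworld([[248,203],[386,203]],.2675,"wrist",me).round(4)*1000)
```

```text
18 [[302.    2.  331.5]
 [304.  104.  330.5]]
[ 2.84000e-01 -9.59000e-01  4.22258e+02 -2.02813e+02] -73.5
[ 2.81000e-01 -9.60000e-01  4.49513e+02 -1.94233e+02] -73.7
[ 2.82000e-01 -9.59000e-01  4.35480e+02 -1.97094e+02] -73.6
sep 28.577830209599377
rail ends [[ 439.4 -260.2   42. ]
 [ 474.4 -250.    42. ]]
base corners [[ 416.5 -275.5    6. ]
 [ 496.  -252.4    6. ]]
panel front [[ 434.  -299.1  267.5]
 [ 491.6 -282.4  267.5]]
```

The stand's centre is (433,-187.5) with its axis at 106.4°, and the panel's centre is 43 mm behind the TCP, as expected. So the TCP target is (420,-146).

>>> arm_command(
  plan=[
    {"hand": 0.8, "slide": [-3, 10, 0], "spin": 0.005},
    {"hand": 0.8, "slide": [-6, 20, 0], "spin": 0},
    {"hand": 0.8, "slide": [-8, 28, -10], "spin": 0},
    {"hand": 0.8, "slide": [-9, 32, -20], "spin": 0},
    {"hand": 0.8, "slide": [-9, 32, -25], "spin": 0},
    {"hand": 0.8, "slide": [-8, 28, -25], "spin": 0},
    {"hand": 0.8, "slide": [-5, 17, -20], "spin": 0},
    {"hand": 0.8, "slide": [-3, 8, -15], "spin": 0},
  ],
)

```text
clock: 17.6
position: [0.4185, -0.1437, 0.13]
tcp_rot: [[-0.285, 0.959, -0.001], [0.959, 0.285, 0.001], [0.001, -0.001, -1.0]]
ft_force: [0.5, 0.0, -1.3]
finger_gap: 0.0595
grip_force: 35.0
```

>>> arm_command(
  plan=[
    {"hand": 0.8, "slide": [0, 0, -15], "spin": 0},
    {"hand": 0.8, "slide": [0, 0, -15], "spin": 0},
    {"hand": 0.8, "slide": [0, 0, -12], "spin": 0},
    {"hand": 0.8, "slide": [0, 0, -8], "spin": 0},
    {"hand": 0.8, "slide": [0, 0, 0], "spin": 0},
    {"hand": 0.8, "slide": [0, 0, 0], "spin": 0},
  ],
)

```text
clock: 18.2
position: [0.42, -0.1463, 0.0811]
tcp_rot: [[-0.282, 0.959, 0.0], [0.959, 0.282, 0.0], [-0.0, 0.0, -1.0]]
ft_force: [0.5, -1.2, -1.3]
finger_gap: 0.0592
grip_force: 35.0
```

Run:
```python
from h import *
im=vision.read_camera("scene"); save("scene","s4.png",cv2.resize(im[160:300,290:470],None,fx=4,fy=4,interpolation=cv2.INTER_CUBIC))
```

```text
(no output)
```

View pics/s4.png

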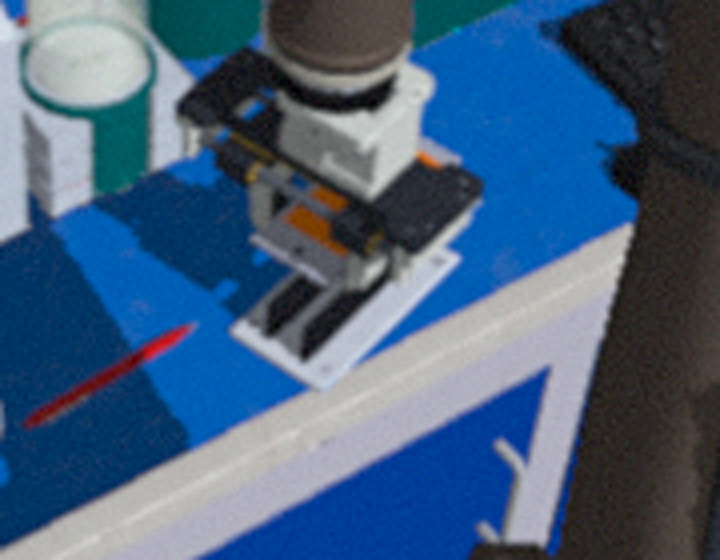

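The crop shows the panel level and aligned above the rails (rails at ~(300,310)), with the pen clear. Lowering.

>>> arm_command(
  plan=[
    {"hand": 0.8, "slide": [0, 0, -10], "spin": 0},
    {"hand": 0.8, "slide": [0, 0, -14], "spin": 0},
    {"hand": 0.8, "slide": [0, 0, -12], "spin": 0},
    {"hand": 0.8, "slide": [0, 0, -8], "spin": 0},
    {"hand": 0.8, "slide": [0, 0, -5], "spin": 0},
    {"hand": 0.8, "slide": [0, 0, -2], "spin": 0},
    {"hand": 0.8, "slide": [0, 0, 0], "spin": 0},
    {"hand": 0.8, "slide": [0, 0, 0], "spin": 0},
  ],
)

```text
clock: 19.05
position: [0.4201, -0.1464, 0.0301]
tcp_rot: [[-0.282, 0.959, 0.0], [0.959, 0.282, -0.0], [-0.0, 0.0, -1.0]]
ft_force: [-0.0, -0.7, -2.7]
finger_gap: 0.0594
grip_force: 35.0
```

>>> arm_command(
  plan=[
    {"hand": 0.8, "slide": [0, 0, -1.5], "spin": 0},
    {"hand": 0.8, "slide": [0, 0, -1.5], "spin": 0},
    {"hand": 0.8, "slide": [0, 0, -1], "spin": 0},
    {"hand": 0.8, "slide": [0, 0, 0], "spin": 0},
  ],
)

```text
clock: 19.45
position: [0.4198, -0.1463, 0.0258]
tcp_rot: [[-0.282, 0.959, -0.0], [0.959, 0.282, 0.0], [0.0, -0.0, -1.0]]
ft_force: [-0.2, 0.7, -1.3]
finger_gap: 0.0589
grip_force: 35.0
```

>>> arm_command(
  plan=[
    {"hand": 0.8, "slide": [0, 0, -0.8], "spin": 0},
    {"hand": 0.8, "slide": [0, 0, 0], "spin": 0},
  ],
)

```text
clock: 19.65
position: [0.4199, -0.1463, 0.025]
tcp_rot: [[-0.282, 0.959, 0.0], [0.959, 0.282, 0.0], [-0.0, 0.0, -1.0]]
ft_force: [-0.9, 0.2, -0.8]
finger_gap: 0.0591
grip_force: 35.0
```

>>> arm_command(
  plan=[
    {"hand": 0.8, "slide": [0, 0, -0.7], "spin": 0},
    {"hand": 0.8, "slide": [0, 0, 0], "spin": 0},
  ],
)

```text
clock: 19.85
position: [0.4199, -0.1464, 0.0249]
tcp_rot: [[-0.282, 0.959, 0.0], [0.959, 0.282, -0.0], [-0.0, 0.0, -1.0]]
ft_force: [-2.9, 0.3, 10.1]
finger_gap: 0.0589
grip_force: 35.0
```

>>> arm_command(
  plan=[
    {"hand": 0.8, "slide": [0, 0, -0.7], "spin": 0},
    {"hand": 0.8, "slide": [0, 0, 0], "spin": 0},
  ],
)

```text
clock: 20.05
position: [0.42, -0.1464, 0.0248]
tcp_rot: [[-0.282, 0.959, 0.001], [0.959, 0.282, -0.001], [-0.001, 0.0, -1.0]]
ft_force: [-5.5, 1.3, 22.5]
finger_gap: 0.0589
grip_force: 35.0
```

Contact is firm at the expected height. I'll ease off a little, then release gently.

>>> arm_command(
  plan=[
    {"hand": 0.8, "slide": [0, 0, 0.9], "spin": 0},
    {"hand": 0.8, "slide": [0, 0, 0], "spin": 0},
  ],
  force=10,
)

```text
clock: 20.25
position: [0.42, -0.1464, 0.0247]
tcp_rot: [[-0.282, 0.959, 0.0], [0.959, 0.282, -0.0], [-0.0, 0.0, -1.0]]
ft_force: [0.4, 0.7, -0.8]
finger_gap: 0.0598
grip_force: 10.0
```

>>> arm_command(
  plan=[
    {"hand": 0.3, "slide": [0, 0, 0], "spin": 0},
    {"hand": 0.2, "slide": [0, 0, 0], "spin": 0},
    {"hand": 0.1, "slide": [0, 0, 0], "spin": 0},
    {"hand": 0, "slide": [0, 0, 0], "spin": 0},
    {"hand": 0, "slide": [0, 0, 0], "spin": 0},
    {"hand": 0, "slide": [0, 0, 0], "spin": 0},
  ],
)

```text
clock: 20.85
position: [0.4199, -0.1463, 0.0245]
tcp_rot: [[-0.282, 0.959, 0.0], [0.959, 0.282, 0.0], [0.0, 0.0, -1.0]]
ft_force: [0.3, -0.8, 0.9]
finger_gap: 0.0915
grip_force: 0.0
```

>>> arm_command(
  plan=[
    {"hand": 0, "slide": [0, 0, 10], "spin": 0},
    {"hand": 0, "slide": [0, 0, 20], "spin": 0},
    {"hand": 0, "slide": [0, 0, 35], "spin": 0},
    {"hand": 0, "slide": [0, 0, 40], "spin": 0},
    {"hand": 0, "slide": [0, 30, 40], "spin": 0},
    {"hand": 0, "slide": [0, 45, 40], "spin": 0},
    {"hand": 0, "slide": [0, 45, 20], "spin": 0},
    {"hand": 0, "slide": [0, 45, 0], "spin": 0},
  ],
)

```text
clock: 21.65
position: [0.4212, 0.0128, 0.2265]
tcp_rot: [[-0.281, 0.96, 0.006], [0.96, 0.281, -0.001], [-0.002, 0.006, -1.0]]
ft_force: [1.0, 0.5, -1.0]
finger_gap: 0.0917
grip_force: 0.0
```

>>> arm_command(
  plan=[
    {"hand": 0, "slide": [0, 45, 0], "spin": 0},
    {"hand": 0, "slide": [0, 45, 0], "spin": 0},
    {"hand": 0, "slide": [0, 30, 0], "spin": 0},
    {"hand": 0, "slide": [0, 0, 0], "spin": 0},
  ],
)

```text
clock: 22.05
position: [0.4191, 0.1358, 0.2238]
tcp_rot: [[-0.289, 0.957, 0.001], [0.957, 0.289, 0.002], [0.002, 0.002, -1.0]]
ft_force: [-0.7, -0.5, 0.2]
finger_gap: 0.092
grip_force: 0.0
```

```bash
python3 c.py
python3 - <<'E'
from h import *
im=vision.read_camera("scene"); save("scene","s5.png",cv2.resize(im[160:300,290:470],None,fx=4,fy=4,interpolation=cv2.INTER_CUBIC))
s=sensors.observe(); print(s["clock"],s["position"])
E
```

```text
top panel 0.92 [ 431.5 -189.   149.5   60.8  -73.7]
top stand 0.79 [ 397.7 -182.   165.    64.9   83.2]
top panel 0.7 [[ 0.4376 -0.1988  0.04  ]]
scene panel 0.71 [ 431.2 -186.9  157.2   63.6  -73.9]
scene stand 0.8 [ 405.1 -164.3  159.6   78.2  -73.1]
scene bed_mouth 0.81 [[0.4425 0.3071 0.04  ]]
scene panel 0.82 [[ 0.4397 -0.1929  0.04  ]]
22.6 [0.41993372 0.13057744 0.22279448]
```

View pics/s5.png

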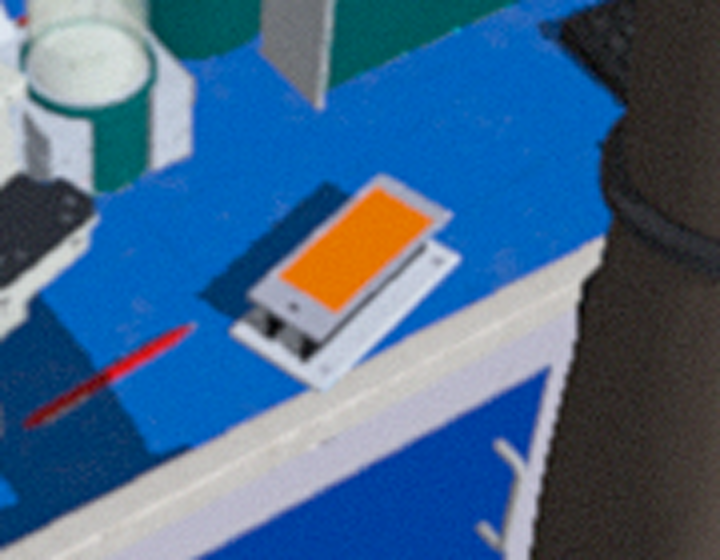

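The crop shows the panel flat on the rails, orange side up, centred and aligned at (431,-188). The pen hasn't moved and the arm is clear, so I'm handing in.

```bash
python3 -c "
from h import *
print(close_job())"
```

```text
the job is handed in; nothing more can be done
None
```

The panel now lies on the drying stand's rails, orange side up, measured within about 2 mm of the stand's centre and aligned with the rails, and the job is handed in; the hand-in gave no verdict back.

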